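# Snap the loose spice jar into the clip rack

## Robot

A 6-joint arm with a two-finger parallel gripper is mounted at the origin on a cart in front of the work surface, level with it; the furniture and walls round the work are solid. World frame = base frame: x ahead of the robot, y to its left, z up, the work surface at z = 0. Lengths are in mm, angles in rad, forces in N, time in s.
With the tool pointing down it reaches from about 350 to 975 mm from the base axis. Payload 7.1 kg.
Tool frame: the origin (TCP) lies on the front face of the gripper's body, between the roots of the fingers; the fingertips stand 80 mm ahead of it and the grasp point (between the pads) lies 61 mm ahead of it (env.tips_ahead is the distance from the TCP to the fingertips, in mm); z points along the fingers, y is the direction in which the jaws open and shut (so a half turn about z gives the same grasp; the last joint's range is limited). The gripper opens to 88 mm and grips with 3 to 60 N. Pads are 20 mm wide; open, the fingers measure 115 mm over their backs; the gripper's body (75 mm by 178 mm) begins 61 mm behind the grasp point.
Start: joints at [-1.265, 0.423, 1.63, -0, 1.089, -0.019], TCP at [199.467, -592.299, 302.675] pointing down, gripper open.
Joint ranges: [-3, 3], [-0.9, 2.11], [0.09, 2.58], [-1.31, 4.45], [0.11, 2.69], [-2.54, 2.54]. Speed limits (rad/s): [2.39, 2.39, 3.01, 3.14, 3.14, 3.14].

## Interface

Orientations are given as a unit quaternion [x, y, z, w].
In Python, from station import env, set_gripper, viewer, workorder gives the robot as it stands. Calls block until the motion is done:
- env.reach(position, orientation): joint-space move of the TCP to a pose.
- env.move_l(position, rot=None, rate=150, f_stop=None): straight line of the TCP; rot=None keeps the orientation; rate is the mean speed in mm/s. With f_stop (N) it stops when the force on the tool has changed by that much, and returns True; else False.
- env.move_joints(angles): joint-space move.
- set_gripper(opening): finger opening in mm; the grip force is fixed at half the most; returns when the fingers have stopped.
- env.hold(seconds).
- env.ik(position, orientation): joint angles nearest the present ones, or None.
- env.read_state(): the state.
- viewer.camera(name): name is "scene" or "top" or "wrist"; returns the picture (420x560x3 uint8, blue, green, red); there is no depth.
- viewer.camera_params(name): a dict with "fx", "fy", "cx", "cy" (pixels), "pose" (4x4, takes a point from camera to world coordinates); the wrist camera has in their place "tool_from_camera" (4x4, takes a point from camera to tool coordinates, whose origin is the TCP and whose axes are the flange's). Camera axes: x right, y up, looking along -z (the intrinsics and any distortion apply to the point x, -y, -z); pixel columns grow to the right and rows downward; lengths in mm; the calibration is good to about 2 mm. A picture is of the moment at which its call begins: read the wrist's pose just before it. camera_params takes no time and is no camera call.
A pose or a line that the arm cannot do raises env.IKError and nothing moves.
- workorder.sign_off(): hands the job in, once; it reports no verdict.
The state is a dict: "time_s": time; "qpos": joint angles; "dq": joint speeds; "tau": joint torques, N m; "tool_pos": TCP position; "orientation": TCP orientation; "force": force on the tool from outside, world axes, zero at the start; "wrist_torque": the same for the moment, N m; "width": finger opening in mm.
Only numpy, scipy, OpenCV 4.12 (cv2) and the standard library are available. Lean on these libraries where they do the work, as an engineer would, in place of code of your own. Each camera call takes 0.05 s, during which the arm holds its last target.

## Task

Take the spice jar that lies loose on the worktop and clip it into the empty middle place of the spice rack, lying like its two neighbours with its cap at the same end as theirs. Press it down between the spring fingers of both clips until it has snapped in and rests fully home on its seats, but feel your way, for the clip frame's height is not known: the jar is glass, so never press it onto the seats with more than about 20 N, and do not ram the frame with the gripper. Leave the other things on the worktop where they are.

Things in the scene. Friction and masses are not known exactly. Their poses are not given: they have to be found in the camera images.
- jar_mid (a point): Centre of the loose spice jar: a glass cylinder with a dark screw cap, 40.8 mm in diameter and 105 mm long cap included, 0.08 to 0.15 kg, lying on its side on the worktop. This point lies on its long axis, half-way along. Take the jar's direction from jar_mid to jar_cap.
- jar_cap (a point): Middle of the flat end of the loose jar's cap, on its long axis, 52.5 mm from jar_mid.
- rack_gap (a point): On the top face (z = 14 mm) of the rack's wooden base board, straight under the centre of the empty middle place. Its x axis runs along the place, the way the caps point (caps of the two clipped jars are at +x); y runs across the row. Board 126 mm (x) by 306 mm (y), fixed, with a slotted aluminium bracket 95 mm high at each end of y. The two clipped jars lie 90 mm to either side.
- rack_bracket (a point): Top of the bracket at the +y end of the rack, 95 mm above the worktop. In the brackets hangs the clip frame, which its user clamps at any height with two black thumbscrews: the jar seats lie anywhere from 36 to 80 mm above the worktop and this height is NOT measured. A thin aluminium deck fills the frame 6 mm below the seats: fingertips that reach further below the jar than that will hit it.
- under_far_clip (a point): On the board under the far clip of the empty place (x = +28 mm of rack_gap). A clip, 10 mm wide along x: a flat rubber seat between two sprung steel fingers, whose lips stand 18 mm to either side and 32 mm above the seat, flaring out above to 27 mm to either side at 40 mm. Nothing stands between the two clips, so gripper fingers up to 35 mm wide fit there beside the jar.
- under_near_clip (a point): The same under the near clip (x = -28 mm). A level jar comes to rest on the lips with its axis about 44 mm above the seats. Pressing it in takes 10 to 15 N in all, most in the first 10 mm; after 12 mm the lips pass its widest part and the force falls away (the snap); after 24 mm it is home, axis 20 mm above the seats, and the force rises steeply. Only the last 3 to 5 mm do the fingers pull it in by themselves.
- mill: Wooden pepper mill, 58 mm wide, 170 mm high, standing behind the work; origin at the centre of its foot. To be left alone.
- shaker: Glass salt shaker with a grey top, 44 mm wide, 90 mm high; origin at the centre of its foot. To be left alone.
- cup: Small upturned white cup with a checked band, 66 mm wide, 53 mm high; origin at the centre of its underside. To be left alone.
Mind the look-alikes: they are no part of the job. What is shaped like the part that bears jar_mid but purple is not meant.

How it is judged:
By the outcome, as a careful person would: the job done as asked, in the order asked, and still so for the second after the job is handed in, with the robot touching nothing.
It also fails if it takes over 46 s, if anything falls off the work surface, if the arm or the gripper's body presses on something with over 40 N, if the wrist force passes 120 N, or if a joint passes its speed limit or range.

## Working session

There is one attempt and no reset: what is moved stays moved. The work goes in short steps, each a Python script; the robot and the scene stay as the last script left them, time stands still between calls to the robot, and variables do not carry over. Pictures are saved under pics/ and viewed, and the job is handed in when it is done.

```bash
ls; mkdir -p pics; python3 - <<'E'
from station import env, set_gripper, viewer, workorder
import cv2,numpy as np
for n in ("scene","top"):
    cv2.imwrite(f"pics/{n}0.png",viewer.camera(n))
    p=viewer.camera_params(n); print(n,{k:(np.round(v,4).tolist() if not isinstance(v,str) else v) for k,v in p.items()})
p=viewer.camera_params("wrist");print({k:np.round(v,4).tolist() for k,v in p.items()})
s=env.read_state();print(s)
E
```

```text
pics
scene {'fx': 541.9625, 'fy': 541.9625, 'cx': 274.603, 'cy': 208.8243, 'pose': [[-0.6553, 0.4154, -0.6309, -517.8643], [-0.7553, -0.3536, 0.5518, 943.9212], [0.0061, 0.8381, 0.5455, 1035.2818], [0.0, 0.0, 0.0, 1.0]]}
top {'fx': 534.0808, 'fy': 534.0808, 'cx': 271.7952, 'cy': 210.1312, 'pose': [[0.0058, 0.9826, -0.1855, 306.0526], [-1.0, 0.0069, 0.0056, -7.1043], [0.0068, 0.1855, 0.9826, 1521.8129], [0.0, 0.0, 0.0, 1.0]]}
{'fx': 332.6272, 'fy': 332.6272, 'cx': 286.3941, 'cy': 211.5024, 'tool_from_camera': [[0.0011, 0.9624, 0.2715, 76.5195], [1.0, -0.0008, -0.001, 0.1836], [-0.0008, 0.2715, -0.9624, -81.4091], [0.0, 0.0, 0.0, 1.0]]}
{'time_s': 0.1, 'qpos': array([-1.26500441e+00,  4.23745581e-01,  1.63057557e+00, -7.58799503e-06,
        1.08860340e+00, -1.90234759e-02]), 'dq': array([-0.00034822, -0.00179468, -0.00210404,  0.00012997, -0.0021476 ,
        0.00212654]), 'tau': array([-2.06833480e-03, -5.45613456e+01, -2.74324197e+01,  6.45256997e-02,
        1.88631151e-02, -3.10289317e-05]), 'tool_pos': array([ 199.35430162, -591.95643653,  302.00605809]), 'orientation': array([ 9.86840328e-01,  1.61696391e-01, -9.84855068e-05, -6.58635102e-04]), 'force': array([ 0.22510278, -0.50602512, -0.30201063]), 'wrist_torque': array([-0.00054618, -0.02351018, -0.01535182]), 'width': 87.72554279016649}
```

View pics/scene0.png

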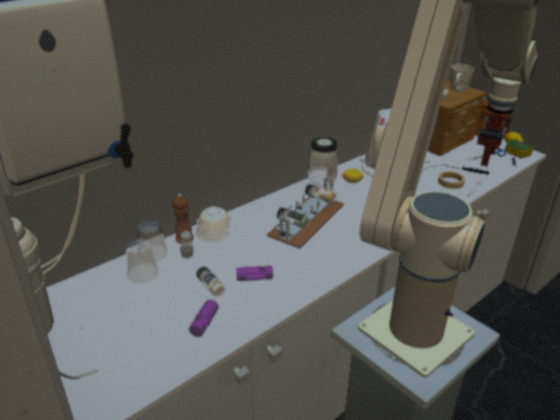

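View pics/top0.png

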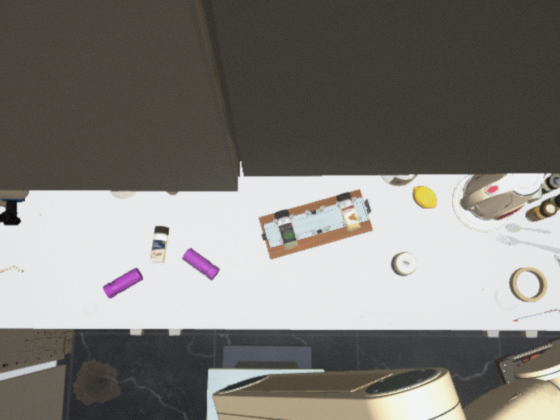

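```bash
python3 - <<'E'
import cv2,numpy as np
t=cv2.imread("pics/top0.png");s=cv2.imread("pics/scene0.png")
a=cv2.resize(t[215:305,90:230],None,fx=5,fy=5,interpolation=cv2.INTER_CUBIC)
b=cv2.resize(t[180:270,250:380],None,fx=6,fy=6,interpolation=cv2.INTER_CUBIC)
c=cv2.resize(s[170:345,110:360],None,fx=3.2,fy=3.2,interpolation=cv2.INTER_CUBIC)
for n,i in zip(("ta","tb","sc"),(a,b,c)): cv2.imwrite(f"pics/{n}.png",i)
E
```

```text
(no output)
```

View pics/ta.png

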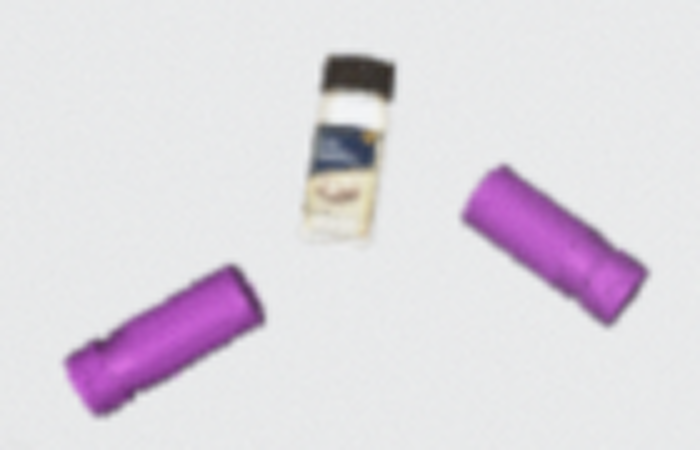

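View pics/tb.png

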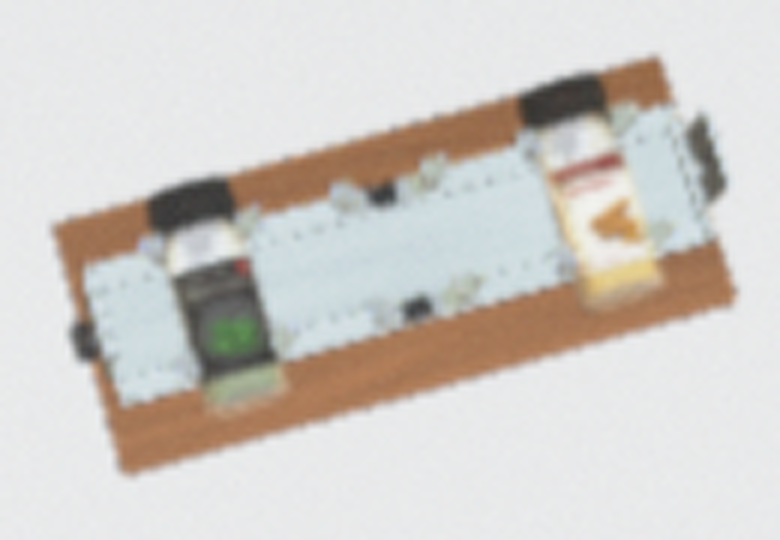

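View pics/sc.png

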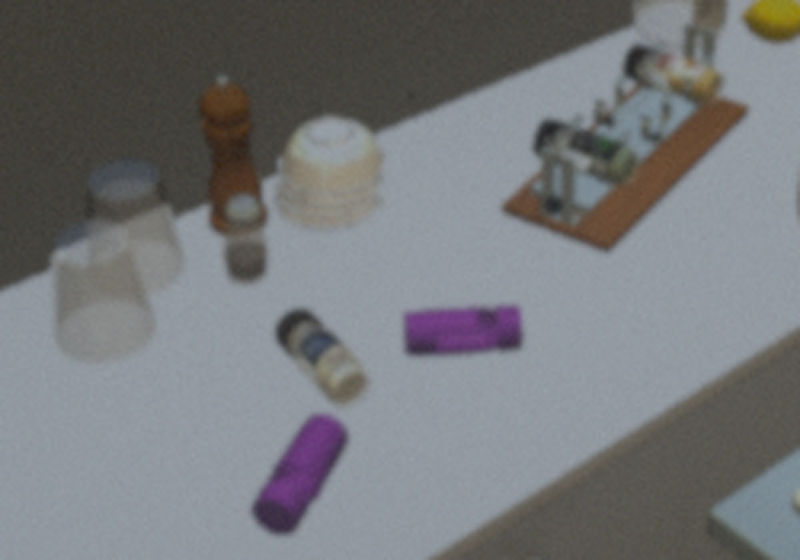

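```bash
cat > h.py <<'E'
from station import env, set_gripper, viewer, workorder
import cv2,numpy as np
from scipy.spatial.transform import Rotation as R
def ray(p,uv,T=None):
    T=np.array(p["pose"]) if T is None else T
    d=np.array([(uv[0]-p["cx"])/p["fx"],-(uv[1]-p["cy"])/p["fy"],-1.])
    return T[:3,3],T[:3,:3]@d
def onz(p,uv,z,T=None):
    o,d=ray(p,uv,T); return o+d*(z-o[2])/d[2]
def proj(p,X,T=None):
    T=np.array(p["pose"]) if T is None else T
    c=T[:3,:3].T@(np.asarray(X,float)-T[:3,3]); return np.array([p["cx"]+p["fx"]*c[0]/-c[2],p["cy"]-p["fy"]*c[1]/-c[2]])
def wristT(s=None):
    s=s or env.read_state()
    T=np.eye(4);T[:3,:3]=R.from_quat(s["orientation"]).as_matrix();T[:3,3]=s["tool_pos"]
    return T@np.array(viewer.camera_params("wrist")["tool_from_camera"])
def tri(obs):
    A=np.zeros((3,3));b=np.zeros(3)
    for o,d in obs:
        d=d/np.linalg.norm(d);M=np.eye(3)-np.outer(d,d);A+=M;b+=M@o
    return np.linalg.solve(A,b)
def down(yaw):  # tool z down, tool x at world yaw
    x=np.array([np.cos(yaw),np.sin(yaw),0]);z=np.array([0,0,-1.]);y=np.cross(z,x)
    return R.from_matrix(np.c_[x,y,z]).as_quat()
E
python3 - <<'E'
from h import *
p=viewer.camera_params("top");q=viewer.camera_params("scene")
print({k for k in p})
np.set_printoptions(precision=1,suppress=True)
c=[(55,225),(660,57),(735,300),(125,472)]
P=np.array([onz(p,(250+u/6,180+v/6),14) for u,v in c]);print(P,P.mean(0),np.linalg.norm(P-np.roll(P,1,0),axis=1))
for i in P: print("scene", proj(q,i))
a=onz(p,(90+361/5,215+60/5),20);b=onz(p,(90+337/5,215+243/5),20);print(a,b,np.linalg.norm(a-b), np.arctan2(*(a-b)[1::-1]))
print(proj(q,a),proj(q,b))
# row direction from the top and x axis
ey=(P[0]-P[1]+P[3]-P[2]);print("yaw x",np.arctan2(ey[1],ey[0])-np.pi/2)
E
```

```text
{'pose', 'fx', 'cy', 'fy', 'cx'}
[[ 569.    20.4   14. ]
 [ 653.4 -270.9   14. ]
 [ 535.  -303.7   14. ]
 [ 451.2  -13.8   14. ]] [ 552.2 -142.    14. ] [122.6 303.3 122.8 301.8]
scene [268.1 232.9]
scene [314.2 192.2]
scene [344.4 202.4]
scene [300.8 245.4]
[538.7 295.4  20. ] [434.8 304.3  20. ] 104.28355766242521 -0.08539348560371797
[202.9 271.5] [221.6 291.1]
yaw x 0.28167775750232016
```

The part meant is the jar at top (160,244) / scene (212,281): clear glass with a label and a dark cap. The look-alikes at top (123,283) and (201,264) are purple, so I rule them out. The enlarged crop confirms this. The empty place on the rack is near top (317,221). Next I check IK and look with the wrist camera.

```bash
python3 - <<'E'
from h import *
np.set_printoptions(precision=2,suppress=True)
for nm,xy,yaw in (("rack",(552,-142),.281),("jar",(487,300),-.085)):
  for k in (0,np.pi):
    for z in (300,150,81): 
      print(nm,k,z,env.ik([*xy,z],down(yaw+k)))
E
```

```text
rack 0 300 [-0.27  0.35  1.76 -0.    1.04  1.02]
rack 0 150 [-0.27  0.56  1.84 -0.    0.74  1.02]
rack 0 81 [-0.27  0.68  1.85 -0.    0.62  1.02]
rack 3.141592653589793 300 [-0.27  0.35  1.76 -0.    1.04 -2.12]
rack 3.141592653589793 150 [-0.27  0.56  1.84 -0.    0.74 -2.12]
rack 3.141592653589793 81 [-0.27  0.68  1.85 -0.    0.62 -2.12]
jar 0 300 [ 0.53  0.35  1.75 -0.    1.04  2.19]
jar 0 150 [ 0.53  0.56  1.83 -0.    0.74  2.19]
jar 0 81 [ 0.53  0.68  1.84 -0.    0.62  2.19]
jar 3.141592653589793 300 [ 0.53  0.35  1.75 -0.    1.04 -0.95]
jar 3.141592653589793 150 [ 0.53  0.56  1.83 -0.    0.74 -0.95]
jar 3.141592653589793 81 [ 0.53  0.68  1.84 -0.    0.62 -0.95]
```

```bash
python3 - <<'E'
from h import *
import pickle
ey=np.array([-np.sin(.281),np.cos(.281)])
out=[]
for i,d in enumerate((-80,80)):
    xy=np.array([552,-142])+ey*d
    env.reach([*xy,290],down(.281)); 
    env.hold(0.15)
    T=wristT(); im=viewer.camera("wrist"); cv2.imwrite(f"pics/r{i}.png",im); out.append(T)
env.reach([450,302,290],down(-.085)); env.hold(.15)
T=wristT(); im=viewer.camera("wrist"); cv2.imwrite("pics/j0.png",im); out.append(T)
pickle.dump(out,open("T.pkl","wb"));s=env.read_state();print(s["time_s"],s["tool_pos"],s["force"])
E
```

```text
4.7 [450.49730731 301.21885001 290.00023427] [-0.69143959  0.42606177  0.17480377]
```

View pics/r0.png

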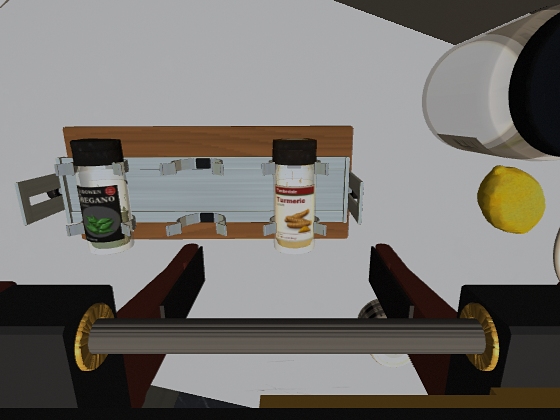

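View pics/r1.png

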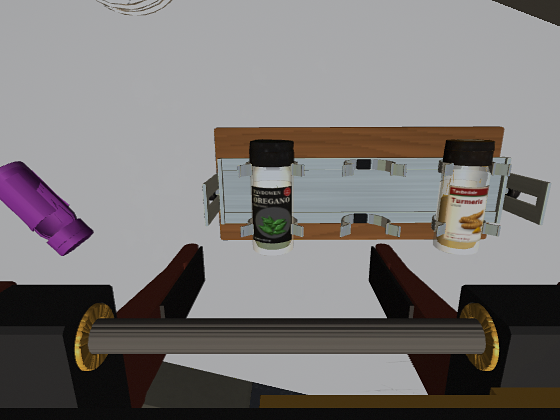

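View pics/j0.png

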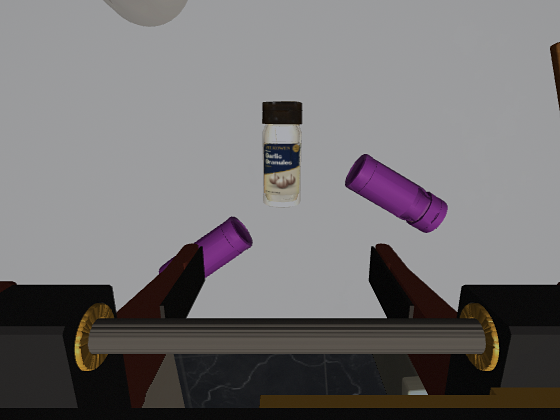

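```bash
python3 - <<'E'
import cv2
a=cv2.imread("pics/r0.png");b=cv2.imread("pics/r1.png");c=cv2.imread("pics/j0.png")
cv2.imwrite("pics/r0a.png",cv2.resize(a[115:255,150:250],None,fx=4,fy=4,interpolation=cv2.INTER_CUBIC))
cv2.imwrite("pics/r1a.png",cv2.resize(b[115:255,320:420],None,fx=4,fy=4,interpolation=cv2.INTER_CUBIC))
cv2.imwrite("pics/j0a.png",cv2.resize(c[90:220,240:330],None,fx=4,fy=4,interpolation=cv2.INTER_CUBIC))
cv2.imwrite("pics/r01.png",cv2.hconcat([cv2.imread("pics/r0a.png"),cv2.imread("pics/r1a.png")]))
E
```

```text
(no output)
```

View pics/r01.png

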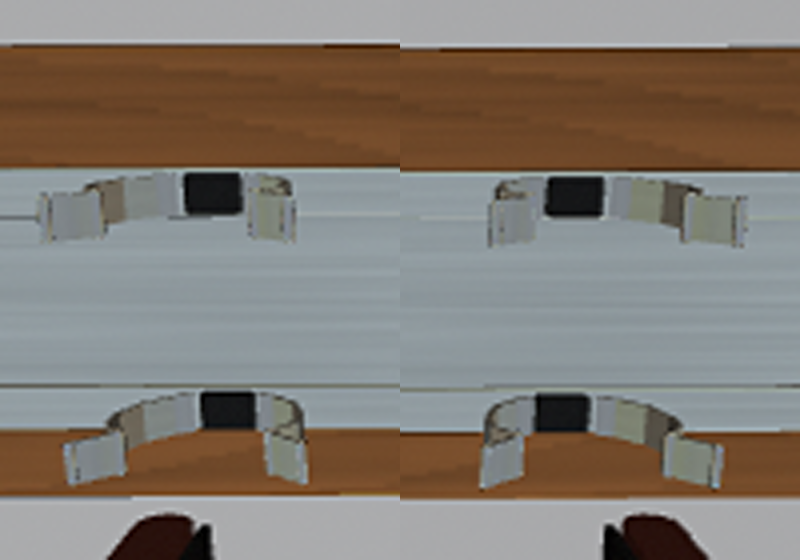

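View pics/j0a.png

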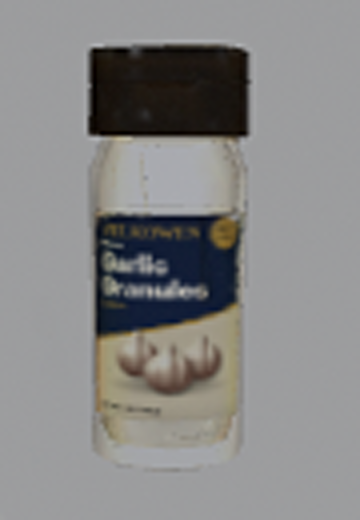

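```bash
python3 - <<'E'
from h import *
import pickle
np.set_printoptions(precision=1,suppress=True)
T=pickle.load(open("T.pkl","rb"));w=viewer.camera_params("wrist")
f=lambda x,y,ox,oy:(ox+(x+.5)/4-.5,oy+(y+.5)/4-.5)
pts={"farseat":((213,194),(174,197)),"nearseat":((228,410),(162,412)),"farL":((41,217),(91,220)),"farR":((294,219),(343,221)),"nearL":((67,464),(82,465)),"nearR":((305,461),(318,467))}
res={}
for k,(a,b) in pts.items():
    o=[ray(w,f(*a,150,115),T[0]),ray(w,f(*b,320,115),T[1])]
    X=tri(o);res[k]=X
    print(k,X,"res",[np.linalg.norm(np.cross(X-oo,d/np.linalg.norm(d))) for oo,d in o])
m=(res["farseat"]+res["nearseat"])/2;d=res["farseat"]-res["nearseat"];print("gap",m,np.linalg.norm(d),np.arctan2(d[1],d[0]))
m2=sum(res[k] for k in("farL","farR","nearL","nearR"))/4;print(m2)
d=res["farL"]+res["farR"]-res["nearL"]-res["nearR"];print(np.linalg.norm(d)/2,np.arctan2(d[1],d[0]))
# board far corners rows r0 / jar
jc=onz(w,f(169.5,48,240,90),22,T[2]); jb=onz(w,f(168.5,466,240,90),16,T[2]);print("jar",jc,jb,np.linalg.norm((jc-jb)[:2]),np.arctan2(*(jc-jb)[1::-1]))
# board corners in r0,r1
for i,P in ((0,[(65,127),(353,126),(349,239)]),(1,[(215,128),(502,127),(502,240),(221,240)])):
    print([onz(w,p,14,T[i]) for p in P])
# axis height from top cam + wrist for jar cap / label features: cap end, body end
p=viewer.camera_params("top")
for a,b in (((169.5,48),(361,60)),((168.5,466),(337,243)),((169,135),(357,97))):
    o=[ray(w,f(*a,240,90),T[2]),ray(p,(90+b[0]/5,215+b[1]/5))];X=tri(o);print(X,[np.linalg.norm(np.cross(X-oo,d/np.linalg.norm(d))) for oo,d in o])
E
```

```text
farseat [ 583.  -131.4   40.9] res [np.float64(0.1317962700776079), np.float64(0.13179627007758338)]
nearseat [ 529.6 -147.    41.4] res [np.float64(0.20770986997362045), np.float64(0.20770986997369356)]
farL [ 575.9 -104.9   82.4] res [np.float64(0.1639548533492835), np.float64(0.16395485334928903)]
farR [ 590.8 -157.9   82.3] res [np.float64(0.2598885836552179), np.float64(0.2598885836552624)]
nearL [ 521.8 -120.9   83.1] res [np.float64(0.3347818155751363), np.float64(0.3347818155751924)]
nearR [ 536.7 -173.1   82.4] res [np.float64(0.2513930897334769), np.float64(0.25139308973336366)]
gap [ 556.3 -139.2   41.2] 55.658213707349184 0.28488086353865877
[ 556.3 -139.2   82.6]
56.27472728978025 0.28105833793044505
jar [542.6 298.   22. ] [433.5 308.1  16. ] 109.48870591658626 -0.09201571888082445
[array([574.6,  19.9,  14. ]), array([ 658.7, -267.9,   14. ]), array([ 539.1, -304.8,   14. ])]
[array([573.9,  22.7,  14. ]), array([ 657.7, -264.6,   14. ]), array([ 543.3, -320.5,   14. ]), array([454.4, -11.3,  14. ])]
[542.6 298.7   0.9] [np.float64(1.0833424876803788), np.float64(1.0833424876802706)]
[434.4 306.6  16.2] [np.float64(1.6582714723925644), np.float64(1.6582714723925347)]
[520.9 300.7  -1.3] [np.float64(0.5663792478468486), np.float64(0.5663792478468054)]
```

```bash
python3 - <<'E'
from h import *
np.set_printoptions(precision=2,suppress=True)
yaw=-.089; J=(489.,302.3)
env.reach([*J,170],down(yaw)); set_gripper(68)
print(env.move_l([*J,84.4],rate=120,f_stop=15))
print(set_gripper(30)); s=env.read_state(); print(s["width"],s["force"],s["tool_pos"],s["time_s"])
env.move_l([J[0],J[1],230],rate=250); env.hold(.2)
s=env.read_state(); print(s["width"],s["force"],s["wrist_torque"],s["time_s"],s["tool_pos"])
cv2.imwrite("pics/g0.png",viewer.camera("wrist"))
E
```

```text
False
False
40.5563546481187 [-0.34  0.16  4.64] [489.2  302.42  84.77] 7.2083
40.22049365816225 [-0.29 -0.22 -1.45] [0.01 0.03 0.02] 8.1417 [488.23 301.84 228.11]
```

View pics/g0.png

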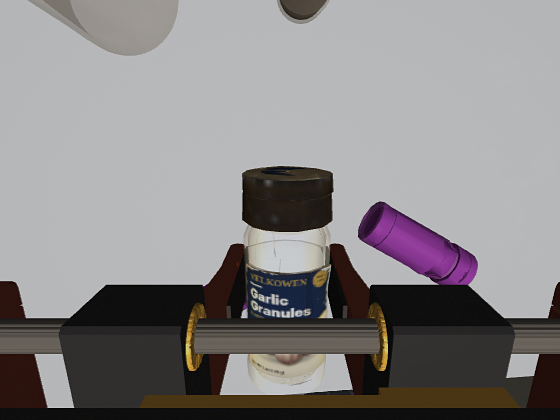

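```bash
python3 - <<'E'
import cv2
a=cv2.imread("pics/g0.png")
cv2.imwrite("pics/g0a.png",cv2.resize(a[150:410,210:370],None,fx=3,fy=3,interpolation=cv2.INTER_CUBIC)[:600])
E
python3 - <<'E'
from h import *
np.set_printoptions(precision=1,suppress=True)
w=viewer.camera_params("wrist");T=np.array(w["tool_from_camera"])
for dx in (-4,0,4):
  for az in (64,):   # axis 3 mm below grasp point
    P=lambda x,y,z:proj(w,(x+dx,y,z),T)
    print(dx,"end top",P(52.5,0,az-19),"end mid",P(52.5,0,az),"L",P(52.5,-20.4,az),"R",P(52.5,20.4,az),"bot",P(52.5,0,az+19), "capbase top",P(35,0,az-19))
    print("  tilt ref")
E
```

```text
-4 end top [288.  192.4] end mid [287.8 183.1] L [241.8 183.1] R [333.8 183.2] bot [287.6 175.9] capbase top [287.9 234.9]
  tilt ref
0 end top [288.  182.2] end mid [287.8 174.2] L [241.5 174.1] R [334.1 174.2] bot [287.6 167.9] capbase top [287.9 225.4]
  tilt ref
4 end top [288.1 171.9] end mid [287.8 165.1] L [241.1 165. ] R [334.5 165.1] bot [287.6 159.8] capbase top [288.  215.8]
  tilt ref
```

View pics/g0a.png

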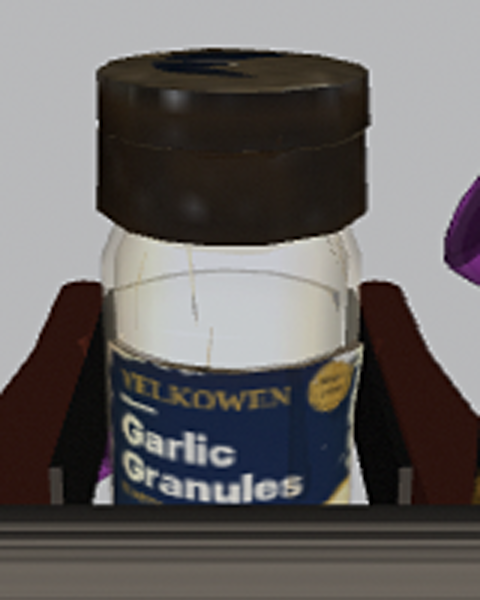

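```bash
python3 - <<'E'
from h import *
np.set_printoptions(precision=2,suppress=True)
q=down(.283); C=(556.3,-139.2)
env.move_l([489,302,290],rate=250)
env.reach([*C,290],q)
env.move_l([*C,175],rate=150); env.hold(.3)
s=env.read_state();F0=s["force"];print(s["tool_pos"],F0,s["width"],s["time_s"])
np.save("F0.npy",F0)
cv2.imwrite("pics/p0.png",viewer.camera("wrist")); cv2.imwrite("pics/p0s.png",viewer.camera("scene"))
print(env.move_l([*C,158],rate=40,f_stop=6)); env.hold(.1)
s=env.read_state();print(s["tool_pos"],s["force"]-F0,s["time_s"])
E
```

```text
[ 556.6  -139.31  175.71] [ 0.47  0.81 -0.85] 40.49466738774484 11.4417
False
[ 556.42 -139.24  158.07] [-0.41 -0.33  0.08] 12.2167
```

View pics/p0.png

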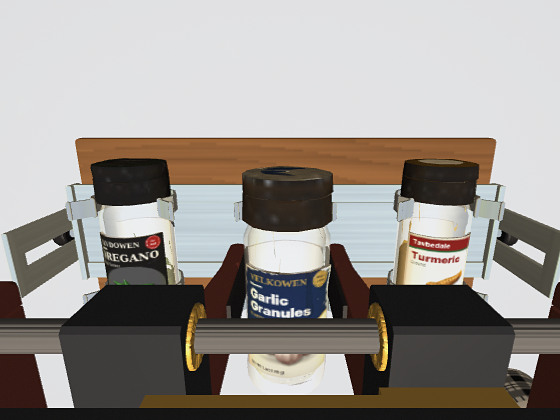

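```bash
cat > press.py <<'E'
from h import *
import sys
np.set_printoptions(precision=1,suppress=True)
F0=np.load("F0.npy");C=(556.1,-138.5)
z,zend,fl=map(float,sys.argv[1:4])
while z>zend:
    z-=1.0
    st=env.move_l([*C,z],rate=14,f_stop=14)
    s=env.read_state();d=s["force"]-F0
    print(f"{z:.0f} {s['tool_pos'][2]:.1f} F {d} T {s['wrist_torque']} t {s['time_s']:.2f} {'STOP' if st else ''}")
    if d[2]>fl or st: break
E
python3 press.py 158 141 16.5
```

```text
157 157.1 F [-0.6 -1.3 -0.4] T [-0. -0. -0.] t 12.47 
156 156.0 F [-0.1 -1.1  0.1] T [-0.  0. -0.] t 12.72 
155 154.9 F [ 0.  -0.8 -0.1] T [-0.  0.  0.] t 12.97 
154 153.9 F [-0.5 -1.2 -0.3] T [0.1 0.  0. ] t 13.22 
153 153.0 F [ 0.1 -1.3 -0.1] T [-0.1  0.   0. ] t 13.47 
152 152.2 F [-1.3 -1.5  3. ] T [-0.2 -0.   0.1] t 13.72 
151 151.7 F [-1.3 -1.5  6.7] T [-0.1  0.2  0. ] t 13.97 
150 150.9 F [-1.6 -0.8  9.9] T [-0.1  0.2 -0. ] t 14.22 
149 150.1 F [-0.9 -0.1  9.8] T [0.  0.2 0. ] t 14.47 
148 149.3 F [-1.8 -0.8 11.9] T [ 0.   0.2 -0. ] t 14.72 
147 148.5 F [-0.3 -0.4 13.3] T [0.1 0.1 0. ] t 14.97 
146 147.5 F [-0.6 -0.6 13. ] T [0.1 0.  0.1] t 15.22 
145 146.6 F [-0.6  0.4 13. ] T [ 0.2 -0.   0.1] t 15.47 
144 145.6 F [ 0.3  0.4 12.8] T [0.1 0.  0. ] t 15.72 
143 144.6 F [ 0.1  0.7 11.8] T [ 0.2 -0.1  0.1] t 15.97 
142 143.6 F [-0.3  0.2 11.9] T [ 0.2 -0.1 -0. ] t 16.22 
141 142.5 F [ 1.2  0.5 11.7] T [ 0.2 -0.1  0. ] t 16.47
```

```bash
python3 press.py 141 125 13.5
```

```text
140 141.5 F [ 1.1  0.6 12. ] T [ 0.2 -0.2  0. ] t 16.72 
139 140.4 F [1.5 1.7 9.6] T [ 0.2 -0.3  0. ] t 16.97 
138 139.2 F [0.8 1.2 8.7] T [ 0.2 -0.2 -0. ] t 17.22 
137 138.1 F [1.4 0.4 6.7] T [ 0.2 -0.3  0. ] t 17.47 
136 136.9 F [0.9 0.3 4.9] T [ 0.1 -0.3  0.1] t 17.72 
135 135.7 F [2.7 0.7 5.3] T [ 0.2 -0.6  0. ] t 17.97 
134 134.3 F [4.3 1.4 4.4] T [ 0.3 -0.8  0.1] t 18.22 
133 132.8 F [4.3 0.4 2.5] T [ 0.1 -0.8  0.1] t 18.47 
132 131.5 F [ 4.6 -1.2 -1.6] T [-0.  -0.8  0. ] t 18.72 
131 130.5 F [ 2.9 -1.9 -3.6] T [-0.2 -0.6 -0. ] t 18.97 
130 129.6 F [ 0.8 -2.2 -4.8] T [-0.3 -0.3  0.1] t 19.22 
129 128.7 F [-0.6 -3.  -4.6] T [-0.4 -0.1  0. ] t 19.47 
128 128.5 F [-4.5 -2.3  5.6] T [-0.3  0.5 -0. ] t 19.72 
127 128.4 F [-7.3 -1.5 17.3] T [-0.1  1.1  0. ] t 19.97
```

Contact came at z≈152.4 and the snap after about 12 mm. The force rose steeply at 128.4, exactly 24 mm down, with a peak of 17 N. The jar should be home, so I ease off, release and look.

```bash
python3 - <<'E'
from h import *
np.set_printoptions(precision=1,suppress=True)
F0=np.load("F0.npy");C=(556.1,-138.5)
env.move_l([*C,128.3],rate=14);s=env.read_state();print(s["tool_pos"],s["force"]-F0)
set_gripper(60);env.hold(.1);s=env.read_state();print(s["tool_pos"],s["force"],s["width"])
print(env.move_l([*C,290],rate=120,f_stop=15)); env.hold(.2)
T=wristT();np.save("Te.npy",T);cv2.imwrite("pics/e0.png",viewer.camera("wrist"));cv2.imwrite("pics/e0s.png",viewer.camera("scene")[150:270,230:370].repeat(4,0).repeat(4,1))
s=env.read_state();print(s["tool_pos"],s["force"],s["time_s"])
E
```

```text
[ 555.7 -138.5  128.5] [-5.  -3.1  6.6]
[ 556.1 -138.5  128.2] [ 0.6 -0.  -0.1] 59.776876512343605
False
[ 556.  -138.5  289.6] [ 0.2 -0.2 -0.1] 22.6417
```

View pics/e0.png

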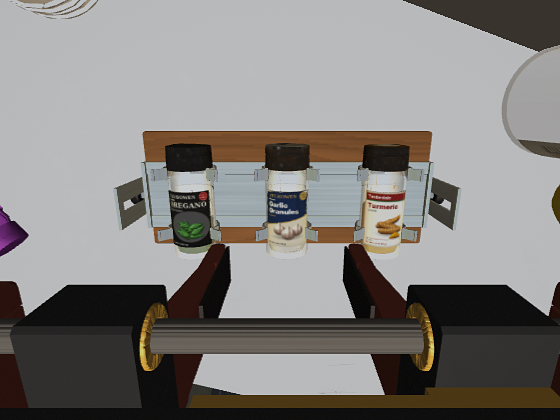

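View pics/e0s.png

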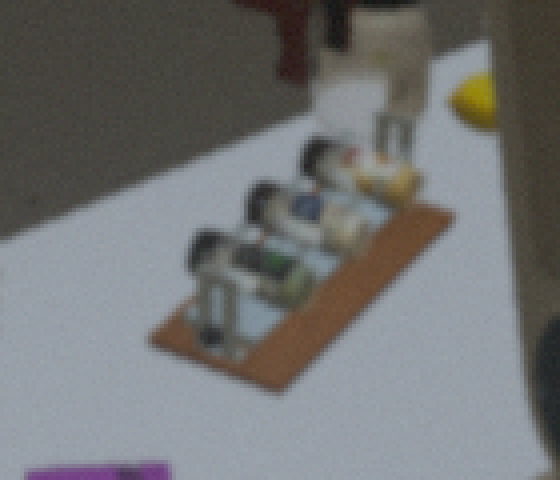

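```bash
python3 - <<'E'
from h import *
ey=np.array([-np.sin(.283),np.cos(.283)]);Ts=[]
for i,d in enumerate((-80,80)):
    xy=np.array([556.1,-138.5])+ey*d
    env.reach([*xy,290],down(.283)); env.hold(.25)
    Ts.append(wristT()); im=viewer.camera("wrist"); cv2.imwrite(f"pics/f{i}.png",im)
    cols=(65,330) if i==0 else (235,500)
    cv2.imwrite(f"pics/f{i}a.png",cv2.resize(im[130:265,cols[0]:cols[1]],None,fx=3,fy=3,interpolation=cv2.INTER_CUBIC))
np.save("Tf.npy",Ts);print(env.read_state()["time_s"])
E
```

```text
24.3417
```

View pics/f0a.png

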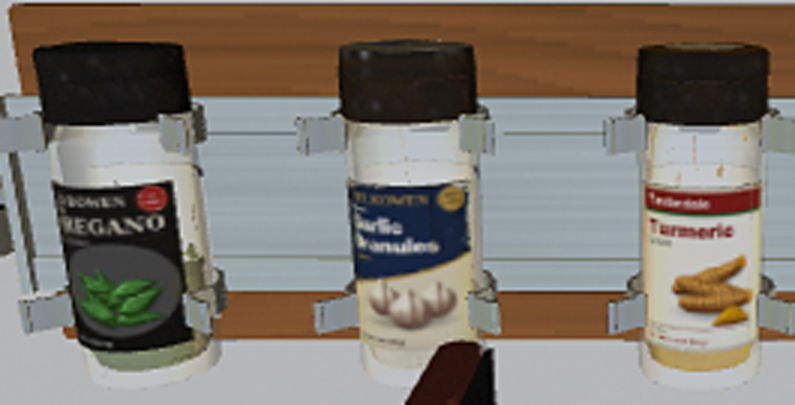

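View pics/f1a.png

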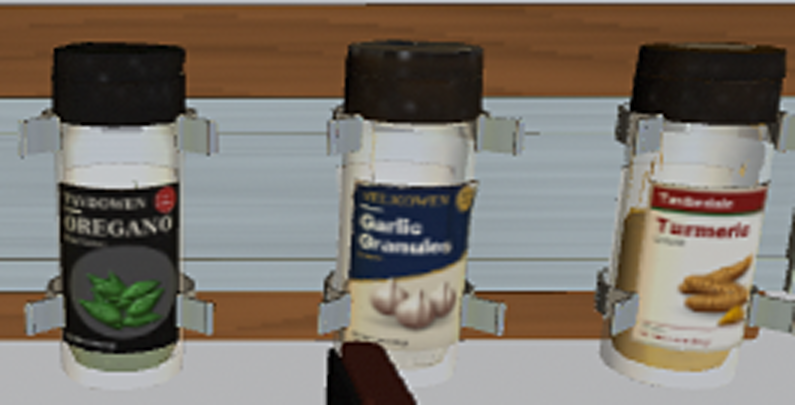

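The clip lips stand above the widest part of the middle jar, as on its neighbours. Its image shift between the two views (about 6 to 7 crop px) matches theirs (9 and 5.5), so it sits at the same height to within about 1 mm. The caps line up at row ~43 of the crops. I hand the job in.

```bash
python3 - <<'E'
from h import *
print(workorder.sign_off(), env.read_state()["time_s"])
E
```

```text
the job is handed in; nothing more can be done
the job is handed in; nothing more can be done
```

The loose glass jar is clipped into the empty middle place of the rack, with its cap at the same end as its neighbours' caps. I handed the job in after about 24 s of the 46 s allowed.

- **Pressing:** The jar first touched the lips at TCP z ≈ 152.4 mm, and the push peaked at about 13 N. The force fell away after about 12 mm (the snap). It bottomed out at 128.4 mm, exactly 24 mm down, with a peak of about 17 N on the seats.
- **Last checks:** After release, two wrist views showed the jar under the clip lips, its cap level with the others and its height equal to theirs within about 1 mm. The gripper was clear, reading near-zero force. I did not measure separately whether the jar's two ends sit equally deep.
- **Disagreement:** The top camera placed the rack and the jar about 4 mm off in x and 3 mm off in y from the wrist camera. I went by the wrist camera, because a picture of the held jar confirmed its lateral calibration. I then shifted the place sideways by about 0.8 mm after a look from just above the clips.

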